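# Pack and snap shut the scrap-gold parcel case

## Robot

A 6-joint arm with a two-finger parallel gripper is mounted at the origin on the work surface. World frame = base frame: x ahead of the robot, y to its left, z up, the work surface at z = 0. Lengths are in mm, angles in rad, forces in N, time in s.
With the tool pointing down it reaches from about 275 to 750 mm from the base axis. Payload 10.2 kg.
Tool frame: the origin (TCP) lies at the very end of the fingers, on their centre line; the grasp point (between the pads) lies 19 mm behind it; z points along the fingers, y is the line along which they close (so a half turn about z gives the same grasp; the last joint's range is limited). The gripper opens to 85 mm and grips with 20 to 120 N. Pads are 22 mm wide; open, the fingers measure 114 mm over their backs; the gripper's body (76 mm by 85 mm) begins 54 mm behind the grasp point. The pads swing forward as they close: fully open they stand 13 mm farther back than shut.
Start: joints at [-1.523, 0.313, 1.498, -0, 1.331, -0.223], TCP at [140.425, -505.877, 231.294] pointing down, gripper open.
Joint ranges: [-2.94, 2.94], [-0.97, 2.17], [0.19, 2.56], [-1.23, 4.37], [0.02, 3.11], [-2.88, 2.88]. Speed limits (rad/s): [2.39, 2.39, 3.01, 3.14, 3.14, 3.14].

## Interface

Orientations are given as a unit quaternion [w, x, y, z].
In Python, from rig import ctrl gives the robot as it stands.
- The arm moves only by the shell command python3 -m pendant 'ROWS' [FORCE]. ROWS is JSON, a list that holds one entry, the list of rows, each a list of 5 numbers: the shift along the tool's x, y, z normalised to -1 to 1, where 1 is 200 mm, then the turn about the tool's z normalised to -1 to 1, where 1 is pi rad, then the opening, from 0 (shut) to 1 (fully open). In form: [[[dx, dy, dz, spin, hand], ...]]. A call has 1 to 12 rows; each row is the pose to reach, as a shift and turn from the pose commanded when the call began, along the tool's axes at that moment, turning the shorter way round; what a row does not reach only later rows make up. A row lasts 1/10 s, in which the tool goes at most 50 mm and 8.59 degrees, less where a joint would pass 70% of its speed; a pose out of reach is approached as far as the arm can. A call with a number of a shift or a turn outside -1 to 1 is refused whole. A call with a gripper value outside its range is refused whole. The fingers move at their own pace and stop on an object; FORCE is the grip in N (left out, the last holds). Time passes only in rows, so rows that repeat a pose let the fingers close. It gives the time, the measured TCP pose, the force, the opening and the grip force at its end, in the units of the state.
- ctrl.sense(): the state, without advancing time (a new reading comes with each control period).
- ctrl.capture(name): name is "scene" or "top" or "wrist"; returns (picture, depth): 400x640x3 uint8, blue, green, red; 400x640 float32, mm along the optical axis (not along the pixel's ray), 0 where there is no reading.
- ctrl.get_calibration(name): a dict with "K" (3x3 intrinsics, pixels), "D" ([k1, k2, p1, p2, k3] as OpenCV has them; the pictures are not rectified), "origin" and "rotation" of the camera in the world. Camera axes: x right, y down, z forward; pixel columns grow to the right and rows downward; lengths in mm; the calibration is good to about 2 mm. A picture is of the moment at which its call begins: read the wrist's pose just before it. get_calibration takes no time and is no camera call; for the wrist camera it gives the pose at the moment of the call.
- ctrl.finish_job(): hands the job in; it is judged then, once.
The state is a dict: "time_s": time; "joints": joint angles; "dq": joint speeds; "tau": joint torques, N m; "eef_pos": TCP position; "ee_rot": TCP orientation; "force": force on the tool from outside, world axes, zero at the start; "wrist_torque": the same for the moment, N m; "grip_width": opening from 0.0 (shut) to 1.0 (fully open); "grip_force": force on a finger pad.
Only numpy, scipy, OpenCV 4.12 (cv2) and the standard library are available. Lean on these libraries where they do the work, as an engineer would, in place of code of your own. Each camera call takes 0.05 s, during which the arm holds its last target. There are 200 camera calls.

## Task

Slide the pry blade into the slot under the front lip of the shut parcel case and lever its hinged lid open, then put every gold piece lying on the counter (not the silver thimble) inside, before any tab is pressed. Close the lid fully and press each of the four blue snap tabs around its rim flat until all have engaged. Lay the pry blade back on the black mat, and leave the thimble, touchstone and vial where they are.

Things in the scene. Friction and masses are not known exactly. Their poses are not given: they have to be found in the camera images.
- case: grey case fixed to the counter, 120 mm (its x) by 170 mm (its y), rim 45 mm high, walls 4 mm, inner floor 5 mm up. Origin: centre of its underside. Front = its -x, lid hinge on its +x side. Mid-front a ledge 56 mm wide stands out 15 mm, top 37 mm up; between it and the lid's lip (underside 45 mm up) is a pry slot 8 mm high, 14 mm deep, ending at the case wall
- case_hinge (a point): lid hinge axis, at case frame (60, 0, 45) mm; the axis runs along case y
- lid (a joint): clear lid, 6 mm thick, white border; when shut its underside is 45 mm up. Reaches 120 mm forward of the hinge, plus an orange lip in mid-front, 50 mm wide, 14 mm longer. Rad: 0 shut, grows as it opens up and back, stop 1.75. Stiff: stays where left; prying at the lip takes 2 to 3 N, and nothing latches it until the tabs are pressed. The tabs ride on it
- lid_lip (a point): middle of the lip's front edge on the lid's underside, 134 mm from the hinge axis; moves with the lid
- tab_a (a joint): blue snap tab on the lid's front edge, left end seen from the front (case y = +50 mm): a plate 26 x 24 x 4 mm, hinged at case frame (-60, 50, 51) mm (lid shut), pointing outward along case -x. Rad: 0 slopes up by 0.6 rad, 0.6 is pressed flat and engaged (its top then 55 mm up). Pressing its outer end down takes about 5 N; it stays where left
- tab_a_end (a point): middle of the top face near the outer end of tab_a, 26 mm from its hinge; moves with the tab
- tab_b (a joint): blue snap tab on the lid's front edge, right end seen from the front (case y = -50 mm): a plate 26 x 24 x 4 mm, hinged at case frame (-60, -50, 51) mm (lid shut), pointing outward along case -x. Rad: 0 slopes up by 0.6 rad, 0.6 is pressed flat and engaged (its top then 55 mm up). Pressing its outer end down takes about 5 N; it stays where left
- tab_b_end (a point): middle of the top face near the outer end of tab_b, 26 mm from its hinge; moves with the tab
- tab_c (a joint): blue snap tab on the lid's side edge at case y = +85 mm: a plate 26 x 24 x 4 mm, hinged at case frame (-5, 85, 51) mm (lid shut), pointing outward along case +y. Rad: 0 slopes up by 0.6 rad, 0.6 is pressed flat and engaged (its top then 55 mm up). Pressing its outer end down takes about 5 N; it stays where left
- tab_c_end (a point): middle of the top face near the outer end of tab_c, 26 mm from its hinge; moves with the tab
- tab_d (a joint): blue snap tab on the lid's side edge at case y = -85 mm: a plate 26 x 24 x 4 mm, hinged at case frame (-5, -85, 51) mm (lid shut), pointing outward along case -y. Rad: 0 slopes up by 0.6 rad, 0.6 is pressed flat and engaged (its top then 55 mm up). Pressing its outer end down takes about 5 N; it stays where left
- tab_d_end (a point): middle of the top face near the outer end of tab_d, 26 mm from its hinge; moves with the tab
- mat: black rubber mat fixed on the counter, 240 mm (its x) by 90 mm (its y), 2 mm thick; origin: centre of its underside
- blade_grip (a point): loose pry blade, 60 g: red handle 80 mm long, 16 x 16 mm, then in line a flat steel blade 80 mm long, 18 mm wide, 3 mm thick. This point: in the handle, half-way up, 50 mm from its butt, 110 mm from the blade's tip; x axis to the tip, z axis normal to the blade (up at the start). The blade's mid-plane lies 2 mm below it
- blade_tip (a point): middle of the pry blade's tip edge; same axes as blade_grip
- locket_mid (a point): dented gold locket, a flat round disc 27 mm across and 9 mm thick with a tiny loop at its +x edge (look only, reaching 20 mm from the centre); 20 g. This point: its centre, half-way up; z up as it starts. May be absent
- bangle_mid (a point): bent gold bangle lying flat, an oval band 61.5 mm along its x by 53.5 mm along its y, band 4.5 mm thick and 10 mm tall; 30 g. This point: its centre, half-way up; z up as it starts. May be absent
- signet_mid (a point): gold signet ring lying flat, 22 mm across and 8 mm thick, dark stone face up; 15 g. This point: its centre, half-way up; z up as it starts. May be absent
- ingot_mid (a point): small gold bar 34 mm (its x) by 18 mm (its y) by 8 mm thick; 70 g. This point: its centre, half-way up; z up as it starts. May be absent
- tiebar_mid (a point): gold tie bar 52 mm (its x) by 9 mm (its y) by 8 mm thick; 16 g. This point: its centre, half-way up; z up as it starts. May be absent
- bangle_band (a point): middle of the bangle's band on its -y side, half-way up: a place to pinch it, fingers closing along the bangle's y. May be absent
- thimble_mid (a point): silver thimble, loose, 19 mm across, 22 mm tall, stands mouth down; centre. Not gold: leave alone
- touchstone_mid (a point): black granite touchstone, loose slab 50 by 80 by 14 mm; centre. Leave alone
- vial_mid (a point): glass vial with cork, loose, 25 mm across, 66 mm tall, upright; half-way up. Leave alone

How it is judged (in metres and radians):
On the way, in this order (a step that is already met when the one before it is completed fails the run):
1. the lid is levered up by more than 0.4 rad with the pry blade against it (value of joint lid above 0.4 rad and contact force between blade and lid above 0.2 N), for 0.05 s.
2. every gold piece lies in the open case, and no tab has been pressed home yet (x of locket_mid in the frame of case between -0.058 and 0.058 m and y of locket_mid in the frame of case between -0.083 and 0.083 m and z of locket_mid in the frame of case between 0 and 0.044 m and x of bangle_mid in the frame of case between -0.058 and 0.058 m and y of bangle_mid in the frame of case between -0.083 and 0.083 m and z of bangle_mid in the frame of case between 0 and 0.044 m and x of signet_mid in the frame of case between -0.058 and 0.058 m and y of signet_mid in the frame of case between -0.083 and 0.083 m and z of signet_mid in the frame of case between 0 and 0.044 m and x of ingot_mid in the frame of case between -0.058 and 0.058 m and y of ingot_mid in the frame of case between -0.083 and 0.083 m and z of ingot_mid in the frame of case between 0 and 0.044 m and x of tiebar_mid in the frame of case between -0.058 and 0.058 m and y of tiebar_mid in the frame of case between -0.083 and 0.083 m and z of tiebar_mid in the frame of case between 0 and 0.044 m and value of joint lid above 0.6 rad and value of joint each of tab_a, tab_b, tab_c, tab_d below 0.5 rad), for 0.3 s.
3. the lid is shut over the gold (x of locket_mid in the frame of case between -0.058 and 0.058 m and y of locket_mid in the frame of case between -0.083 and 0.083 m and z of locket_mid in the frame of case between 0 and 0.044 m and x of bangle_mid in the frame of case between -0.058 and 0.058 m and y of bangle_mid in the frame of case between -0.083 and 0.083 m and z of bangle_mid in the frame of case between 0 and 0.044 m and x of signet_mid in the frame of case between -0.058 and 0.058 m and y of signet_mid in the frame of case between -0.083 and 0.083 m and z of signet_mid in the frame of case between 0 and 0.044 m and x of ingot_mid in the frame of case between -0.058 and 0.058 m and y of ingot_mid in the frame of case between -0.083 and 0.083 m and z of ingot_mid in the frame of case between 0 and 0.044 m and x of tiebar_mid in the frame of case between -0.058 and 0.058 m and y of tiebar_mid in the frame of case between -0.083 and 0.083 m and z of tiebar_mid in the frame of case between 0 and 0.044 m and value of joint lid below 0.04 rad), for 0.2 s.
At the end, for the whole second after the job is handed in: Every gold piece that was present is in the case, the lid is shut (under 0.03 rad), all four tabs are flat (over 0.54 of 0.6 rad), and the pry blade lies at rest on the mat: its grip point and its tip over the mat (5 mm of overhang allowed) and lower than 30 mm (x of locket_mid in the frame of case between -0.058 and 0.058 m and y of locket_mid in the frame of case between -0.083 and 0.083 m and z of locket_mid in the frame of case between 0 and 0.044 m and x of bangle_mid in the frame of case between -0.058 and 0.058 m and y of bangle_mid in the frame of case between -0.083 and 0.083 m and z of bangle_mid in the frame of case between 0 and 0.044 m and x of signet_mid in the frame of case between -0.058 and 0.058 m and y of signet_mid in the frame of case between -0.083 and 0.083 m and z of signet_mid in the frame of case between 0 and 0.044 m and x of ingot_mid in the frame of case between -0.058 and 0.058 m and y of ingot_mid in the frame of case between -0.083 and 0.083 m and z of ingot_mid in the frame of case between 0 and 0.044 m and x of tiebar_mid in the frame of case between -0.058 and 0.058 m and y of tiebar_mid in the frame of case between -0.083 and 0.083 m and z of tiebar_mid in the frame of case between 0 and 0.044 m and value of joint lid below 0.03 rad and value of joint each of tab_a, tab_b, tab_c, tab_d above 0.54 rad and x of blade_grip in the frame of mat between -0.125 and 0.125 m and y of blade_grip in the frame of mat between -0.05 and 0.05 m and height (world z) of each of blade_grip, blade_tip below 0.03 m and x of blade_tip in the frame of mat between -0.125 and 0.125 m and y of blade_tip in the frame of mat between -0.05 and 0.05 m and linear speed of blade below 0.02 m/s); the robot touches nothing.
It fails at once if the thimble is moved more than 30 mm (distance of thimble_mid from where it was at the start of the episode above 0.03 m).
It fails at once if the touchstone is moved more than 30 mm (distance of touchstone_mid from where it was at the start of the episode above 0.03 m).
It fails at once if the vial is moved more than 30 mm (distance of vial_mid from where it was at the start of the episode above 0.03 m).
Of locket, bangle, signet, ingot, tiebar only 2 to 4 are there at a start; the rules pass over those that are not, and their reading is None.
At some moment in a run one of locket, bangle, signet, ingot, tiebar may be knocked a few centimetres aside while the robot is not near it.
Once in a run the grip may slacken for a moment while it holds something.
It also fails if it takes over 210 s, if anything falls off the work surface, if the arm or the gripper's body presses on something with over 40 N, if the wrist force passes 120 N, or if a joint passes its speed limit or range.

## Working session

There is one attempt and no reset: what is moved stays moved. The work goes in short steps, Python scripts to look and compute and a shell command to move; the robot and the scene stay as the last step left them, time stands still between calls to the robot, and variables do not carry over. Pictures are saved under pics/ and viewed, at most 14 in all, crops included, and the job is handed in when it is done.

```bash
mkdir -p pics; ls; cat > h.py <<'E'
import numpy as np, cv2, json
from rig import ctrl
from scipy.spatial.transform import Rotation as R
def cap(n):
    c=ctrl.get_calibration(n); im,d=ctrl.capture(n); return im,d,c
def und(c,uv):
    K=np.array(c['K'],float);D=np.array(c['D'],float)
    return cv2.undistortPoints(np.array(uv,float).reshape(-1,1,2),K,D).reshape(-1,2)
def ray(c,uv):
    p=und(c,uv); r=np.c_[p,np.ones(len(p))]@np.array(c['rotation'],float).reshape(3,3).T
    return np.array(c['origin'],float),r
def onz(c,uv,z):
    o,r=ray(c,uv); return o+r*((z-o[2])/r[:,2])[:,None]
def dep(c,uv,d):
    o,r=ray(c,uv); uv=np.array(uv,int).reshape(-1,2)
    return o+r*d[uv[:,1],uv[:,0]][:,None]
def proj(c,P):
    Rm=np.array(c['rotation'],float).reshape(3,3); q=(np.array(P,float).reshape(-1,3)-np.array(c['origin'],float))
    return cv2.projectPoints(q@Rm,np.zeros(3),np.zeros(3),np.array(c['K'],float),np.array(c['D'],float))[0].reshape(-1,2)
def st():
    s=ctrl.sense(); q=s['ee_rot']; Rm=R.from_quat([q[1],q[2],q[3],q[0]]).as_matrix()
    return s,np.array(s['eef_pos'],float),Rm
def go(target,yaw_y=None):
    """normalised shift to the TCP target, optional direction (deg) of tool y axis"""
    s,p,Rm=st(); t=Rm.T@(np.array(target,float)-p)/200; out=[t.round(4).tolist()]
    if yaw_y is not None:
        cur=np.degrees(np.arctan2(Rm[1,1],Rm[0,1])); d=(yaw_y-cur+90)%180-90
        out.append(round(-d/180,4))  # tool z down
    return out
E
python3 - <<'E'
from h import *
for n in("scene","top","wrist"):
    im,d,c=cap(n); cv2.imwrite(f'pics/{n}0.png',im); np.savez(f'{n}0.npz',im=im,d=d,**{k:np.array(v) for k,v in c.items()})
    print(n,np.round(c['origin']),np.round(np.array(c['rotation']).ravel(),2),np.round(c['K']).tolist(),c['D'])
s,p,Rm=st();print(s);print(Rm.round(3))
E
```

```text
pics
scene [1231. -606.  735.] [-0.42  0.81  0.36 -0.18] [[413.0, 0.0, 325.0], [0.0, 413.0, 197.0], [0.0, 0.0, 1.0]] [-0.02753711  0.          0.          0.          0.        ]
top [ 501.    8. 1022.] [-0.01  0.72 -0.7   0.01] [[361.0, 0.0, 315.0], [0.0, 361.0, 202.0], [0.0, 0.0, 1.0]] [-0.04086042  0.          0.          0.          0.        ]
wrist [ 213. -486.  374.] [ 0.12  0.79 -0.6  -0.09] [[298.0, 0.0, 319.0], [0.0, 298.0, 202.0], [0.0, 0.0, 1.0]] [-0.05103455  0.          0.          0.          0.        ]
{'time_s': 0.15, 'joints': array([-1.52340095e+00,  3.13336771e-01,  1.49824058e+00, -1.94255871e-05,
        1.33101700e+00, -2.23399478e-01]), 'dq': array([ 0.00074685, -0.00080891, -0.00129569, -0.00163504, -0.00072012,
       -0.00092132]), 'tau': array([ 1.90384846e-03, -4.12362564e+01, -2.59799588e+01, -1.64005237e-04,
        3.16404992e-03, -4.61584392e-06]), 'eef_pos': array([ 140.41063219, -505.6769274 ,  230.866993  ]), 'ee_rot': array([-4.99738794e-04,  9.90847327e-01,  1.34986384e-01,  3.46215139e-05]), 'force': array([ 0.56205021, -0.21092371, -0.40697264]), 'wrist_torque': array([-0.02394832, -0.00798893,  0.013325  ]), 'grip_force': 0.0, 'grip_width': 0.9996336912479189}
[[ 0.964  0.268 -0.   ]
 [ 0.268 -0.964  0.001]
 [ 0.    -0.001 -1.   ]]
```

```bash
sed -i "s/^def ray/def rot(c):\n    q=np.array(c['rotation'],float); return R.from_quat([q[1],q[2],q[3],q[0]]).as_matrix()\ndef ray/; s/np.array(c\['rotation'\],float).reshape(3,3)/rot(c)/" h.py; python3 - <<'E'
import cv2
for n in('top','scene'): cv2.imwrite(f'pics/{n}0b.png',cv2.resize(cv2.imread(f'pics/{n}0.png'),(800,500),interpolation=cv2.INTER_CUBIC))
E
```

```text
(no output)
```

View pics/top0b.png

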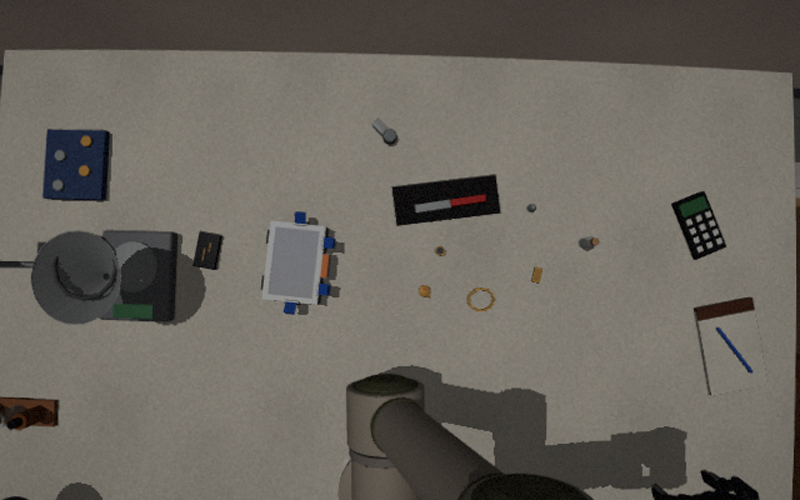

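View pics/scene0b.png

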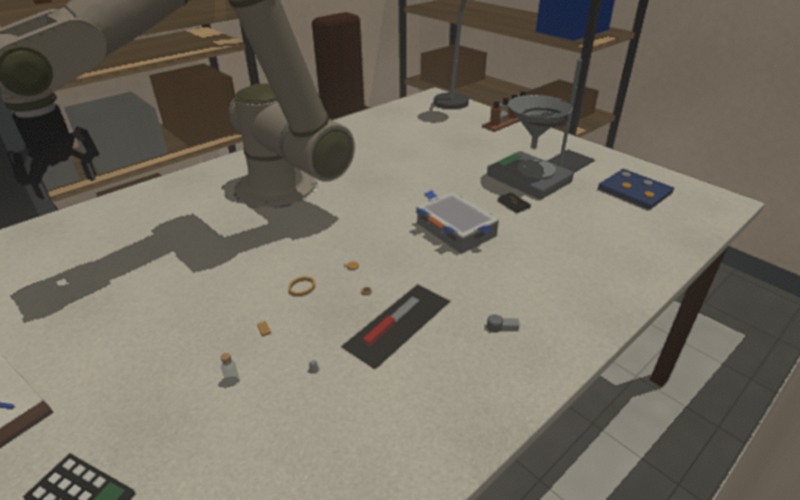

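```bash
cat >> h.py <<'E'
def blobs(im,lo,hi,amin=8,roi=None):
    hsv=cv2.cvtColor(im,cv2.COLOR_BGR2HSV); m=cv2.inRange(hsv,np.array(lo),np.array(hi))
    if roi: z=np.zeros_like(m); a,b,c_,d_=roi; z[b:d_,a:c_]=m[b:d_,a:c_]; m=z
    n,l,s,ce=cv2.connectedComponentsWithStats(m)
    return [(ce[i],int(s[i,4]),(l==i)) for i in range(1,n) if s[i,4]>=amin]
def tri(c1,uv1,c2,uv2):
    o1,r1=ray(c1,[uv1]);o2,r2=ray(c2,[uv2]);r1=r1[0];r2=r2[0]
    t=np.linalg.lstsq(np.c_[r1,-r2],o2-o1,rcond=None)[0]
    a=o1+t[0]*r1;b=o2+t[1]*r2; return (a+b)/2,np.linalg.norm(a-b)
E
python3 - <<'E'
from h import *
cs={}
for n in('top','scene'):
    f=np.load(n+'0.npz'); im,d=f['im'],f['d']; c={k:f[k] for k in('K','D','origin','rotation')}; cs[n]=c
    print(n)
    roi=(140,80,560,330) if n=='top' else (150,130,420,310)
    for nm,lo,hi in(('gold',(10,110,60),(28,255,255)),('red',(0,150,60),(8,255,255)),('blue',(105,140,50),(125,255,255)),('orange',(5,150,80),(14,255,255))):
        for ce,a,m in blobs(im,lo,hi,6,roi):
            print(nm,ce.round(1),a,'z0',onz(c,[ce],5)[0].round(),'dep',dep(c,[ce],d)[0].round())
# coarse pts
p=lambda x,y:(x*.8,y*.8)
pairs={'locket':((425,291),(352,265.5)),'signet':((440,250.5),(366.5,291)),'bangle':((481,299),(302,286)),'ingot':((537,274.5),(264,328)),'thimble':((531,208),(313,366)),'vial':((590,242.5),(228,367)),'touch':((207,250),(514,202))}
for k,(a,b) in pairs.items(): print(k,*[np.round(v,1) for v in tri(cs['top'],p(*a),cs['scene'],p(*b))])
E
```

```text
top
gold [475.9 192.9] 22 z0 [ 575. -456.    5.] dep [ 571. -428.   65.]
gold [167.4 197.1] 10 z0 [538. 421.   5.] dep [538. 418.  14.]
gold [162.7 200.8] 6 z0 [528. 434.   5.] dep [527. 430.  14.]
gold [352.8 202.5] 10 z0 [ 538. -104.    5.] dep [ 538. -104.    8.]
gold [259.6 212. ] 99 z0 [504. 158.   5.] dep [504. 151.  50.]
gold [429.2 219.6] 74 z0 [ 495. -322.    5.] dep [ 495. -322.    7.]
gold [339.3 232.6] 70 z0 [452. -68.   5.] dep [452. -67.  12.]
gold [384.4 239.4] 105 z0 [ 436. -196.    5.] dep [ 436. -197.   -0.]
red [374.1 159.7] 142 z0 [ 661. -162.    5.] dep [ 659. -160.   16.]
blue [239.5 174. ] 68 z0 [610. 218.   5.] dep [604. 207.  61.]
blue [262.6 193.8] 68 z0 [555. 151.   5.] dep [552. 143.  62.]
blue [258.2 231. ] 65 z0 [450. 160.   5.] dep [453. 151.  64.]
blue [231.3 245.8] 73 z0 [406. 235.   5.] dep [411. 222.  59.]
orange [259.6 212.6] 87 z0 [502. 158.   5.] dep [502. 151.  50.]
scene
gold [347.8 177.2] 39 z0 [453. 202.   5.] dep [500. 153.  49.]
gold [281.7 211.9] 41 z0 [454. -67.   5.] dep [456. -68.   7.]
gold [241.  228.4] 102 z0 [ 437. -194.    5.] dep [ 433. -192.    2.]
gold [292.  233.3] 12 z0 [ 547. -104.    5.] dep [ 549. -105.    7.]
gold [210.7 262.4] 62 z0 [ 497. -321.    5.] dep [ 501. -323.    9.]
gold [179.9 284.7] 14 z0 [ 513. -413.    5.] dep [ 571. -428.   64.]
red [302.7 262.7] 133 z0 [ 652. -154.    5.] dep [ 660. -161.   16.]
blue [344.1 155.4] 10 z0 [346. 291.   5.] dep [412. 224.  60.]
orange [348.  177.3] 28 z0 [454. 202.   5.] dep [503. 151.  51.]
locket [452.5 -68.7   3.5] 3.6
signet [ 544.9 -100.4    3.4] 3.6
bangle [ 438.1 -195.1    5.3] 4.1
ingot [ 496.3 -321.8    5.1] 3.2
thimble [ 646.4 -305.6    7.6] 1.5
vial [ 570.  -429.5   35.9] 2.5
touch [531.3 426.9   6.2] 3.5
```

```bash
python3 -c "
from h import *
print(go((655,-190,200),10))"
```

```text
[[2.9014, -0.8324, 0.1557], np.float64(-0.4694)]
```

```bash
python3 -m pendant '[[[0.25,-0.07,0,0,1],[0.5,-0.14,0,0,1],[0.75,-0.21,0,0,1],[1,-0.28,0,0,1],[1,-0.28,0,0,1]]]'
python3 -m pendant '[[[0.25,-0.07,0,0,1],[0.5,-0.14,0,0,1],[0.75,-0.21,0,0,1],[1,-0.28,0,0,1],[1,-0.28,0,0,1]]]'
python3 -m pendant '[[[0.25,-0.07,0.05,-0.05,1],[0.5,-0.14,0.1,-0.1,1],[0.75,-0.21,0.1,-0.14,1],[0.9,-0.27,0.15,-0.19,1],[0.9,-0.27,0.15,-0.24,1],[0.9,-0.27,0.15,-0.28,1],[0.9,-0.27,0.15,-0.33,1],[0.9,-0.27,0.15,-0.37,1],[0.9,-0.27,0.15,-0.42,1],[0.9,-0.27,0.15,-0.47,1],[0.9,-0.27,0.15,-0.47,1]]]'
python3 - <<'E'
from h import *
s,p,Rm=st();print(p.round(1),Rm.round(2).tolist(),s['joints'].round(2))
im,d,c=cap('wrist'); np.savez('w1.npz',im=im,d=d,**{k:np.array(v) for k,v in c.items()}); cv2.imwrite('pics/w1.png',im)
print(c['origin'])
for ce,a,m in blobs(im,(0,130,50),(10,255,255),100): 
    r=cv2.minAreaRect(np.argwhere(m)[:,::-1].astype(np.float32)); b=cv2.boxPoints(r); print(ce,a,onz(c,b,18).round(1).tolist(),dep(c,[ce],d).round(1))
E
```

```text
time_s: 0.65
eef_pos: [321.5, -395.6, 231.3]
ee_rot: [-0.0, 0.991, 0.137, 0.0]
force: [0.3, -0.7, 0.5]
grip_width: 0.999
grip_force: 0.0
time_s: 1.15
eef_pos: [498.8, -288.3, 230.7]
ee_rot: [-0.0, 0.991, 0.137, 0.0]
force: [0.3, 0.2, -0.3]
grip_width: 1.0
grip_force: 0.0
time_s: 2.25
eef_pos: [654.4, -191.7, 201.0]
ee_rot: [-0.0, 0.642, 0.767, -0.0]
force: [-0.3, -0.4, 1.3]
grip_width: 1.005
grip_force: 0.0
[ 654.4 -191.7  201. ] [[-0.18, 0.98, -0.0], [0.98, 0.18, 0.0], [0.0, -0.0, -1.0]] [-0.46  0.7   0.98 -0.    1.46 -0.63]
[ 640.23705929 -117.54947465  343.66747749]
[328.70890725 151.55463728] 1089 [[643.2, -123.8, 18.0], [658.8, -121.0, 18.0], [674.0, -199.1, 18.0], [657.4, -202.1, 18.0]] [[ 658.2 -159.2   17.4]]
```

View pics/w1.png

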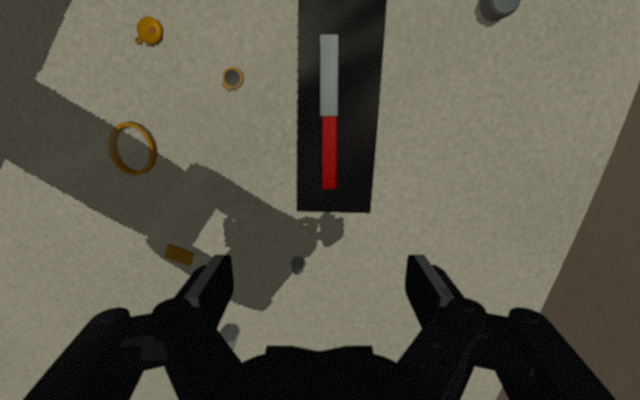

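```bash
python3 -c "
from h import *
print(go((656.5,-151.5,5),10.6))"
```

```text
[[0.1954, 0.0451, 0.9801], np.float64(-0.0034)]
```

```bash
python3 -m pendant '[[[0.195,0.045,0.2,-0.003,0.6],[0.195,0.045,0.4,-0.003,0.5],[0.195,0.045,0.6,-0.003,0.5],[0.195,0.045,0.8,-0.003,0.5],[0.195,0.045,0.9,-0.003,0.5],[0.195,0.045,0.98,-0.003,0.5],[0.195,0.045,0.98,-0.003,0],[0.195,0.045,0.98,-0.003,0],[0.195,0.045,0.98,-0.003,0],[0.195,0.045,0.98,-0.003,0],[0.195,0.045,0.98,-0.003,0],[0.195,0.045,0.98,-0.003,0]]]' 120
python3 -m pendant '[[[0,0,0,0,0],[0,0,-0.2,0,0],[0,0,-0.4,0,0],[0,0,-0.6,0,0],[0,0,-0.6,0,0]]]'
python3 - <<'E'
from h import *
s,p,Rm=st();print(p.round(1))
im,d,c=cap('wrist'); np.savez('w2.npz',im=im,d=d,**{k:np.array(v) for k,v in c.items()}); cv2.imwrite('pics/w2.png',im)
for ce,a,m in blobs(im,(0,130,50),(10,255,255),100): 
    r=cv2.minAreaRect(np.argwhere(m)[:,::-1].astype(np.float32)); b=cv2.boxPoints(r); print(ce,a,b.round())
E
```

```text
time_s: 3.5
eef_pos: [657.5, -151.1, 6.6]
ee_rot: [0.001, 0.638, 0.77, 0.0]
force: [-0.8, 0.2, 6.2]
grip_width: 0.147
grip_force: 119.1
time_s: 4.0
eef_pos: [659.2, -151.6, 131.9]
ee_rot: [0.005, 0.638, 0.77, 0.002]
force: [-0.3, -0.5, -1.3]
grip_width: 0.142
grip_force: 118.2
[ 659.2 -151.6  131.9]
[318.89765648 269.76446158] 3371 [[302. 207.]
 [336. 207.]
 [336. 345.]
 [302. 345.]]
```

View pics/w2.png

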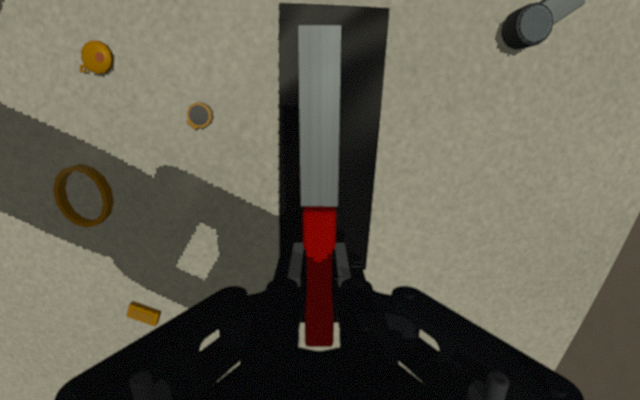

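```bash
cat >> h.py <<'E'
def ld(f):
    f=np.load(f); return f['im'],f['d'],{k:f[k] for k in('K','D','origin','rotation')}
E
python3 - <<'E'
from h import *
im,d,c=ld('w2.npz'); s,p,Rm=st()
for uv in [(320,30),(320,60),(320,100),(320,150),(320,195),(320,225),(303,30),(338,30),(303,195),(338,195)]:
    P=dep(c,[uv],d)[0]; print(uv,P.round(1),'tool',(Rm.T@(P-p)).round(1))
# top edge
g=cv2.cvtColor(im,cv2.COLOR_BGR2GRAY); print(g[18:34,320])
E
```

```text
(320, 30) [638.6 -45.3 133.2] tool [107.6   0.6  -5.2]
(320, 60) [640.8 -57.1 133.4] tool [95.6  0.6 -5.4]
(320, 100) [643.9 -73.5 135.1] tool [78.9  0.6 -7.1]
(320, 150) [648.  -95.4 134.4] tool [56.6  0.6 -6.3]
(320, 195) [ 652.  -116.8  134.8] tool [34.9  0.6 -6.6]
(320, 225) [ 654.2 -128.9  143.1] tool [ 22.5   0.5 -14.9]
(303, 30) [631.5 -46.7 133.6] tool [107.5  -6.6  -5.6]
(338, 30) [646.1 -44.1 134.2] tool [107.4   8.2  -6.1]
(303, 195) [ 643.9 -118.4  134.4] tool [34.8 -7.7 -6.2]
(338, 195) [ 677.6 -151.5    2.3] tool [ -3.6  18.6 126.1]
[ 55  54  53  54  55  53  69 103 120 127 127 125 126 126 126 126]
```

```bash
python3 -c "
from h import *
print(go((490,-10,130),-4.6))"
```

```text
[[0.8489, -0.6947, -0.0142], np.float64(0.0848)]
```

```bash
python3 -m pendant '[[[0.2,-0.16,0,0.02,0],[0.4,-0.32,0,0.04,0],[0.6,-0.48,0,0.06,0],[0.75,-0.6,0,0.085,0],[0.85,-0.69,0,0.085,0],[0.85,-0.69,0,0.085,0],[0.85,-0.69,0,0.085,0]]]'
python3 - <<'E'
from h import *
s,p,Rm=st();print(p.round(1),Rm[:,0].round(3),s['grip_width'])
im,d,c=cap('wrist'); np.savez('w3.npz',im=im,d=d,**{k:np.array(v) for k,v in c.items()}); cv2.imwrite('pics/w3.png',im)
for nm,lo,hi in(('blue',(105,120,40),(125,255,255)),('orange',(5,130,60),(16,255,255)),('red',(0,130,50),(4,255,255))):
  for ce,a,m in blobs(im,lo,hi,60):
    b=cv2.boxPoints(cv2.minAreaRect(np.argwhere(m)[:,::-1].astype(np.float32))); print(nm,ce.round(1),a,b.round().astype(int).tolist(),dep(c,[ce],d)[0].round(1))
E
```

```text
time_s: 4.75
eef_pos: [489.7, -9.1, 124.8]
ee_rot: [-0.0, 0.735, 0.678, -0.0]
force: [-0.2, 0.1, -0.5]
grip_width: 0.145
grip_force: 118.2
[489.7  -9.1 124.8] [0.081 0.997 0.   ] 0.14533211734906207
red [318.8 269.7] 3357 [[303, 207], [335, 207], [335, 345], [303, 345]] [488.4 -10.9 134.8]
```

View pics/w3.png

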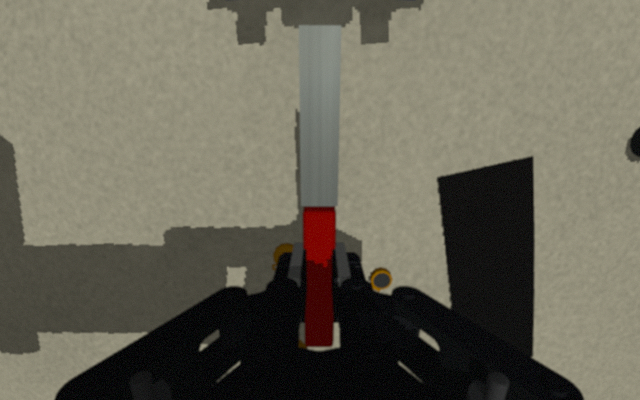

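```bash
python3 -m pendant '[[[0.08,0,-0.2,0,0],[0.16,0,-0.4,0,0],[0.25,0,-0.5,0,0],[0.3,0,-0.5,0,0],[0.3,0,-0.5,0,0],[0.3,0,-0.5,0,0]]]'
python3 - <<'E'
from h import *
s,p,Rm=st();print(p.round(1),Rm[:,0].round(3),s['grip_width'])
im,d,c=cap('wrist'); np.savez('w4.npz',im=im,d=d,**{k:np.array(v) for k,v in c.items()}); cv2.imwrite('pics/w4.png',im)
for nm,lo,hi in(('blue',(105,120,40),(125,255,255)),('orange',(5,130,60),(16,255,255)),('red',(0,130,50),(4,255,255))):
  for ce,a,m in blobs(im,lo,hi,60):
    b=cv2.boxPoints(cv2.minAreaRect(np.argwhere(m)[:,::-1].astype(np.float32))); print(nm,ce.round(1),a,b.round().astype(int).tolist(),dep(c,[ce],d)[0].round(1),onz(c,[ce],60)[0].round(1))
E
```

```text
time_s: 5.4
eef_pos: [494.4, 50.0, 223.5]
ee_rot: [-0.001, 0.735, 0.678, -0.001]
force: [0.1, -0.5, -0.6]
grip_width: 0.148
grip_force: 118.2
[494.4  50.  223.5] [ 0.081  0.997 -0.   ] 0.14833249409472501
blue [215.8  11.9] 628 [[203, 0], [228, 0], [228, 25], [203, 25]] [412.2 219.7  61.7] [411.7 220.3  60. ]
blue [424.3  11.4] 594 [[412, 0], [438, 0], [438, 24], [412, 24]] [602.4 204.4  60.9] [602.7 204.7  60. ]
blue [270.8  86.6] 303 [[258, 75], [280, 75], [280, 100], [258, 100]] [454.8 150.1  62.4] [454.4 150.3  60. ]
blue [371.3  85.5] 531 [[359, 75], [383, 75], [383, 97], [359, 97]] [551.  143.2  62.3] [551.3 143.3  60. ]
orange [343.1  81.7] 77 [[341, 75], [346, 75], [346, 89], [341, 89]] [525.1 149.6  51.1] [524.4 148.9  60. ]
red [318.8 268.5] 3125 [[303, 207], [335, 207], [335, 345], [303, 345]] [493.4  50.3 235.8] [484.4 -50.6  60. ]
```

View pics/w4.png

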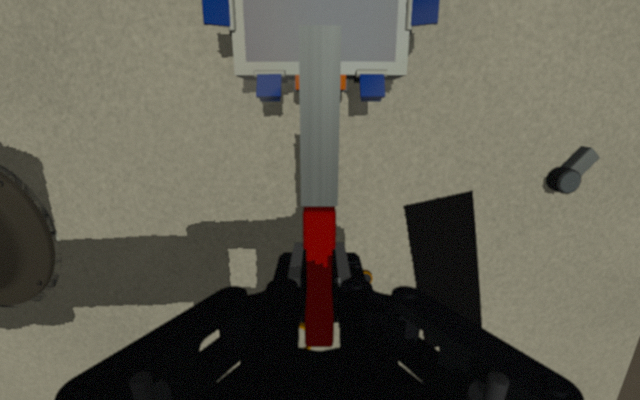

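```bash
python3 - <<'E'
from h import *
im,d,c=ld('w4.npz'); s,p,Rm=st()
for uv in [(285,75),(355,75),(343,75.5),(343,89.5),(300,89.5),(235,75),(408,75)]:
    P=onz(c,[uv],51)[0]; print(uv,P.round(1),'tool',(Rm.T@(P-p)).round(1), dep(c,[uv],d)[0].round(1))
hsv=cv2.cvtColor(im,cv2.COLOR_BGR2HSV); print(hsv[72:96,344].tolist()); print(hsv[66:80,290,2])
print('ray check tip', (Rm.T@(dep(c,[(320,32)],d)[0]-p)).round(1))
E
```

```text
(285, 75) [468.4 160.6  51. ] tool [108.2 -34.5 172.8] [468.4 160.6  51.3]
(355, 75) [537.2 154.9  51. ] tool [108.2  34.6 172.6] [537.6 155.3  47.2]
(343, 75.5) [525.4 155.4  51. ] tool [107.7  22.8 172.7] [525.5 155.5  49.8]
(343, 89.5) [524.5 142.3  51. ] tool [ 94.5  23.  172.7] [524.6 142.3  50.3]
(300, 89.5) [481.8 145.8  51. ] tool [ 94.6 -19.9 172.8] [492.  134.2 227.1]
(235, 75) [418.9 165.1  51. ] tool [108.7 -84.1 173. ] [418.5 165.4  49.2]
(408, 75) [589.6 151.   51. ] tool [108.6  87.1 172.5] [ 6.042e+02  1.552e+02 -4.000e-01]
[[41, 18, 154], [28, 23, 153], [12, 74, 152], [11, 153, 152], [14, 226, 149], [14, 224, 150], [14, 222, 147], [14, 220, 146], [14, 229, 145], [14, 227, 146], [14, 222, 149], [14, 222, 147], [14, 217, 147], [14, 226, 148], [14, 217, 146], [13, 209, 145], [12, 191, 139], [11, 152, 114], [12, 53, 82], [36, 18, 72], [26, 40, 95], [25, 42, 114], [26, 39, 130], [25, 43, 136]]
[149 148 152 149 149 150 149 143 120  88  65  57  54  63]
ray check tip [107.   -0.5  -3.4]
```

```bash
python3 -m pendant '[[[-0.18,0.003,0,0,0],[-0.18,0.003,0.2,0,0],[-0.18,0.003,0.4,0,0],[-0.18,0.003,0.6,0,0],[-0.18,0.003,0.8,0,0],[-0.18,0.003,0.9,0,0],[-0.18,0.003,0.93,0,0],[-0.18,0.003,0.93,0,0],[-0.18,0.003,0.93,0,0]]]'
python3 - <<'E'
from h import *
s,p,Rm=st();print(p.round(1),Rm[:,0].round(3),s['grip_width'])
im,d,c=cap('wrist'); np.savez('w5.npz',im=im,d=d,**{k:np.array(v) for k,v in c.items()}); cv2.imwrite('pics/w5.png',im)
for uv in [(320,30),(320,60),(320,100),(320,150),(320,195)]: print(uv,dep(c,[uv],d)[0].round(1))
for v in range(0,30,3):
  print(v,[dep(c,[(u,v)],d)[0].round(1).tolist() for u in (320,)])
E
```

```text
time_s: 6.35
eef_pos: [493.0, 14.2, 40.2]
ee_rot: [0.001, 0.735, 0.678, 0.0]
force: [-0.3, -0.4, -1.0]
grip_width: 0.146
grip_force: 118.2
[493.   14.2  40.2] [ 0.081  0.997 -0.   ] 0.14619875966396226
(320, 30) [501.3 121.8  42.8]
(320, 60) [500.4 109.9  42.7]
(320, 100) [499.   93.3  42.8]
(320, 150) [497.2  71.1  42.8]
(320, 195) [495.4  49.2  42.4]
0 [[503.6, 146.5, 0.3]]
3 [[503.5, 145.8, -2.4]]
6 [[503.3, 143.5, 0.5]]
9 [[503.2, 142.3, -0.4]]
12 [[503.1, 140.8, -0.6]]
15 [[503.0, 139.5, -1.2]]
18 [[502.9, 137.7, -0.2]]
21 [[502.7, 136.3, -0.7]]
24 [[502.6, 134.5, 0.8]]
27 [[501.4, 122.9, 42.7]]
```

View pics/w5.png

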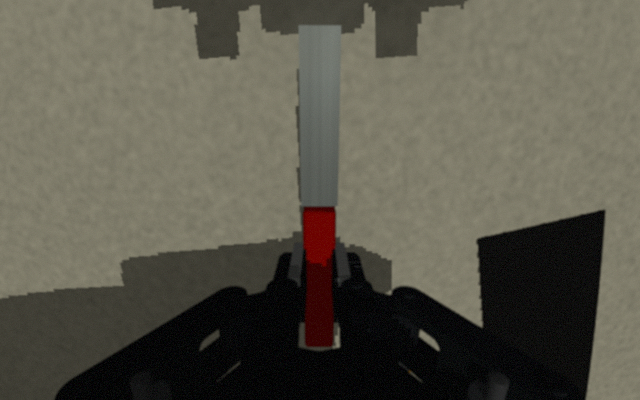

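```bash
python3 -m pendant '[[[0.05,0,0,0,0],[0.09,0,0,0,0],[0.12,0,0,0,0],[0.14,0,0,0,0],[0.16,0,0,0,0],[0.16,0,0,0,0],[0.16,0,0,0,0]]]'
```

```text
time_s: 7.1
eef_pos: [495.0, 46.5, 39.3]
ee_rot: [0.0, 0.735, 0.678, -0.0]
force: [0.3, -0.3, -1.0]
grip_width: 0.145
grip_force: 118.2
```

```bash
python3 -m pendant '[[[0,0,-0.04,0,0],[0.003,0,-0.07,0,0],[0.006,0,-0.1,0,0],[0.012,0,-0.13,0,0],[0.018,0,-0.16,0,0],[0.027,0,-0.19,0,0],[0.038,0,-0.22,0,0],[0.05,0,-0.25,0,0],[0.062,0,-0.275,0,0],[0.075,0,-0.3,0,0],[0.085,0,-0.32,0,0],[0.085,0,-0.32,0,0]]]'
python3 - <<'E'
from h import *
im,d,c=cap('wrist'); np.savez('w6.npz',im=im,d=d,**{k:np.array(v) for k,v in c.items()}); a=cv2.resize(im,(400,250))
s,_,_=cap('scene'); s=cv2.resize(s[100:260,230:486],(400,250)); cv2.imwrite('pics/w6.png',np.hstack([a,s]))
for uv in [(320,30),(320,60),(320,100),(320,150),(320,195)]: print(uv,dep(c,[uv],d)[0].round(1))
E
```

```text
time_s: 8.3
eef_pos: [496.5, 63.9, 103.8]
ee_rot: [0.0, 0.735, 0.678, 0.0]
force: [-0.3, -0.5, -1.3]
grip_width: 0.146
grip_force: 118.1
(320, 30) [504.6 169.3 115.3]
(320, 60) [503.9 159.5 106.4]
(320, 100) [502.5 143.  105.8]
(320, 150) [500.7 120.7 106.1]
(320, 195) [498.9  98.5 105.1]
```

View pics/w6.png

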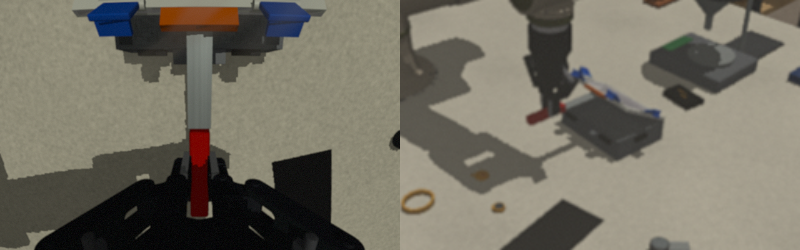

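```bash
python3 -m pendant '[[[0.03,0,-0.045,0,0],[0.06,0,-0.085,0,0],[0.1,0,-0.13,0,0],[0.145,0,-0.17,0,0],[0.195,0,-0.205,0,0],[0.25,0,-0.235,0,0],[0.305,0,-0.26,0,0],[0.36,0,-0.28,0,0],[0.42,0,-0.29,0,0],[0.48,0,-0.3,0,0],[0.54,0,-0.3,0,0],[0.59,0,-0.3,0,0]]]'
python3 - <<'E'
from h import *
im,d,c=cap('wrist'); np.savez('w7.npz',im=im,d=d,**{k:np.array(v) for k,v in c.items()}); a=cv2.resize(im,(400,250))
s,_,_=cap('scene'); s=cv2.resize(s[100:260,230:486],(400,250)); cv2.imwrite('pics/w7.png',np.hstack([a,s]))
for uv in [(320,30),(320,60),(320,100),(320,150),(320,195)]: print(uv,dep(c,[uv],d)[0].round(1))
E
```

```text
time_s: 9.6
eef_pos: [506.0, 182.2, 163.2]
ee_rot: [-0.0, 0.735, 0.678, 0.0]
force: [-0.6, -2.3, -0.9]
grip_width: 0.144
grip_force: 118.2
(320, 30) [514.3 289.6 166.4]
(320, 60) [513.3 277.8 166.5]
(320, 100) [512.  261.3 166.4]
(320, 150) [510.2 239.  165.6]
(320, 195) [508.4 217.2 165.7]
```

View pics/w7.png

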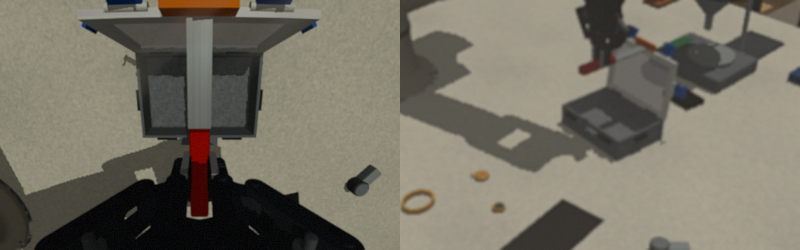

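```bash
python3 -m pendant '[[[-0.2,0,-0.05,0,0],[-0.4,0,-0.05,0,0],[-0.6,0,-0.05,0,0],[-0.8,0,-0.05,0,0],[-1,0,-0.05,0,0],[-1,0,-0.05,0,0]]]'
python3 -c "
from h import *
print(go((657.5,-151.1,130),10.6))"
```

```text
time_s: 10.3
eef_pos: [489.7, -22.1, 173.3]
ee_rot: [0.0, 0.737, 0.676, -0.0]
force: [0.5, 0.9, -0.6]
grip_width: 0.146
grip_force: 124.7
[[-0.5703, 0.8915, 0.2176], np.float64(-0.0863)]
```

```bash
python3 -m pendant '[[[-0.13,0.2,0.05,-0.02,0],[-0.26,0.4,0.1,-0.04,0],[-0.39,0.6,0.15,-0.06,0],[-0.5,0.78,0.21,-0.085,0],[-0.57,0.89,0.21,-0.085,0],[-0.57,0.89,0.21,-0.085,0],[-0.57,0.89,0.21,-0.085,0]]]'
python3 - <<'E'
from h import *
print(go((657.5,-151.1,7.5),10.6))
im,d,c=cap('wrist'); np.savez('w8.npz',im=im,d=d,**{k:np.array(v) for k,v in c.items()})
for uv in [(320,30),(320,60),(320,100),(320,150),(320,195)]: print(uv,dep(c,[uv],d)[0].round(1))
for ce,a,m in blobs(im,(0,130,50),(10,255,255),100): print(ce,cv2.boxPoints(cv2.minAreaRect(np.argwhere(m)[:,::-1].astype(np.float32))).round().tolist())
E
```

```text
time_s: 11.0
eef_pos: [657.8, -145.7, 130.7]
ee_rot: [-0.0, 0.638, 0.77, 0.0]
force: [-0.1, 0.6, -0.6]
grip_width: 0.139
grip_force: 124.8
[[-0.0269, -0.0062, 0.6161], np.float64(0.0003)]
(320, 30) [637.3 -39.8 134.7]
(320, 60) [639.5 -51.5 135.1]
(320, 100) [642.6 -67.6 133.6]
(320, 150) [646.7 -89.4 133.9]
(320, 195) [ 650.7 -111.   133.5]
[318.88282889 269.58106083] [[302.0, 207.0], [336.0, 207.0], [336.0, 345.0], [302.0, 345.0]]
```

```bash
python3 -m pendant '[[[-0.027,-0.006,0.2,0,0],[-0.027,-0.006,0.4,0,0],[-0.027,-0.006,0.5,0,0],[-0.027,-0.006,0.58,0,0],[-0.027,-0.006,0.615,0,0],[-0.027,-0.006,0.615,0,0],[-0.027,-0.006,0.615,0,0.5],[-0.027,-0.006,0.615,0,0.7],[-0.027,-0.006,0.615,0,0.7],[-0.027,-0.006,0.4,0,0.7],[-0.027,-0.006,0.2,0,0.7],[-0.027,-0.006,0,0,0.7]]]'
python3 -m pendant '[[[0,0,-0.2,0,1],[-0.2,-0.2,-0.4,0,1],[-0.4,-0.4,-0.5,0,1],[-0.6,-0.6,-0.6,0,1],[-0.6,-0.6,-0.6,0,1],[-0.6,-0.6,-0.6,0,1]]]'
python3 - <<'E'
from h import *
s,p,Rm=st();print(p.round(1),Rm[:,0].round(3))
im,d,c=cap('wrist'); np.savez('w9.npz',im=im,d=d,**{k:np.array(v) for k,v in c.items()}); cv2.imwrite('pics/w9.png',im)
for nm,lo,hi in(('red',(0,150,50),(7,255,255)),('gold',(9,120,50),(28,255,255))):
  for ce,a,m in blobs(im,lo,hi,25):
    b=cv2.boxPoints(cv2.minAreaRect(np.argwhere(m)[:,::-1].astype(np.float32))); print(nm,ce.round(1),a,dep(c,[ce],d)[0].round(1),onz(c,b,8 if nm=='gold' else 18).round(1).tolist())
E
```

```text
time_s: 12.25
eef_pos: [657.7, -151.8, 133.4]
ee_rot: [0.0, 0.638, 0.77, 0.0]
force: [0.3, 0.2, -0.0]
grip_width: 0.701
grip_force: 0.0
time_s: 12.85
eef_pos: [560.2, -295.9, 254.1]
ee_rot: [0.002, 0.64, 0.768, -0.0]
force: [0.6, 1.0, 1.2]
grip_width: 1.001
grip_force: 0.0
[ 560.2 -295.9  254.1] [-0.18   0.984 -0.004]
red [420.7  75.4] 972 [ 658.4 -161.9   18.1] [[656.8, -202.6, 18.0], [642.7, -125.4, 18.0], [659.7, -123.2, 18.0], [674.8, -200.4, 18.0]]
gold [333.1   8.2] 92 [ 542.1 -108.2    8. ] [[532.5, -101.2, 8.0], [552.8, -97.4, 8.0], [555.7, -111.8, 8.0], [535.2, -115.6, 8.0]]
gold [239.2  98.3] 518 [ 444.3 -227.    -0.5] [[407.1, -232.6, 8.0], [441.5, -190.3, 8.0], [487.6, -222.4, 8.0], [453.7, -266.8, 8.0]]
gold [267.2 178.6] 325 [ 494.3 -322.1    8.6] [[475.9, -328.4, 8.0], [480.6, -309.9, 8.0], [512.5, -316.9, 8.0], [508.2, -335.6, 8.0]]
gold [308.2 278.8] 122 [ 569.3 -425.4   68.8] [[564.2, -453.3, 8.0], [578.8, -450.7, 8.0], [582.6, -472.7, 8.0], [567.8, -475.3, 8.0]]
```

View pics/w9.png

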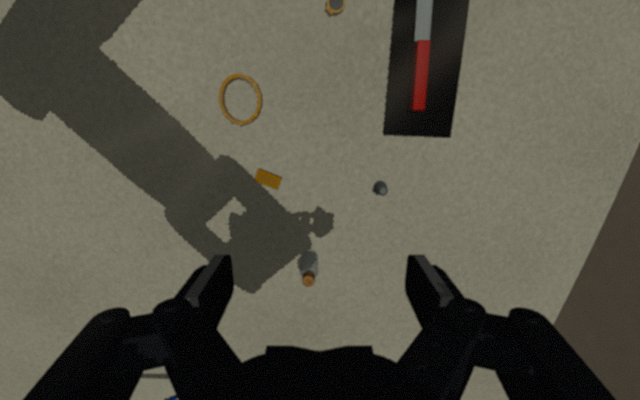

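```bash
python3 -c "
from h import *
print(go((494.3,-322.6,80),77.6))"
```

```text
[[-0.0798, -0.3569, 0.8631], np.float64(-0.3729)]
```

```bash
python3 -m pendant '[[[-0.08,-0.36,0.1,-0.047,0.6],[-0.08,-0.36,0.3,-0.094,0.6],[-0.08,-0.36,0.5,-0.14,0.6],[-0.08,-0.36,0.5,-0.187,0.6],[-0.08,-0.36,0.5,-0.234,0.6],[-0.08,-0.36,0.5,-0.28,0.6],[-0.08,-0.36,0.6,-0.325,0.6],[-0.08,-0.36,0.7,-0.373,0.6],[-0.08,-0.36,0.7,-0.373,0.6],[-0.08,-0.36,0.7,-0.373,0.6]]]'
python3 - <<'E'
from h import *
s,p,Rm=st();print(p.round(1),Rm[:,1].round(3),s['joints'].round(2))
im,d,c=cap('wrist'); np.savez('w10.npz',im=im,d=d,**{k:np.array(v) for k,v in c.items()}); cv2.imwrite('pics/w10.png',im)
for ce,a,m in blobs(im,(9,120,50),(28,255,255),25):
    b=cv2.boxPoints(cv2.minAreaRect(np.argwhere(m)[:,::-1].astype(np.float32))); print(ce.round(1),a,dep(c,[ce],d)[0].round(1),onz(c,b,8).round(1).tolist())
print(go((494.3,-322.6,2),77.6))
E
```

```text
time_s: 13.9
eef_pos: [494.7, -320.3, 111.5]
ee_rot: [-0.0, 0.108, 0.994, 0.0]
force: [0.2, 0.2, 0.8]
grip_width: 0.604
grip_force: 0.0
[ 494.7 -320.3  111.5] [0.214 0.977 0.   ] [-0.77  0.57  1.45  0.    1.13 -2.13]
[604.7  89.4] 852 [450.5 -73.2   9.6] [[435.4, -85.8, 8.0], [440.2, -57.3, 8.0], [467.0, -56.2, 8.0], [461.6, -85.5, 8.0]]
[420.  122.7] 1428 [ 447.5 -224.9    1. ] [[414.9, -253.8, 8.0], [426.9, -195.6, 8.0], [480.0, -200.6, 8.0], [466.7, -262.3, 8.0]]
[316.5 200.7] 756 [ 493.  -322.9    8. ] [[475.1, -327.1, 8.0], [478.6, -311.4, 8.0], [512.2, -318.5, 8.0], [508.6, -334.9, 8.0]]
[564.8 200.7] 260 [ 540.3 -106.5    9.3] [[543.9, -118.7, 8.0], [525.9, -109.2, 8.0], [540.6, -88.3, 8.0], [559.2, -97.7, 8.0]]
[[0.0012, -0.0096, 0.5506], np.float64(0.0002)]
```

```bash
python3 -m pendant '[[[0.003,-0.012,0.2,0,0.6],[0.003,-0.012,0.4,0,0.6],[0.003,-0.012,0.5,0,0.6],[0.003,-0.012,0.55,0,0.6],[0.003,-0.012,0.55,0,0.6],[0.003,-0.012,0.55,0,0],[0.003,-0.012,0.55,0,0],[0.003,-0.012,0.55,0,0],[0.003,-0.012,0.55,0,0],[0.003,-0.012,0.55,0,0]]]' 100
python3 -m pendant '[[[0,0,-0.2,0,0],[0,0,-0.4,0,0],[0,0,-0.6,0,0],[0,0,-0.6,0,0],[0,0,-0.6,0,0]]]'
python3 -c "
from h import *
print(go((545,238,120),-4.6),st()[2][:,0])"
```

```text
time_s: 14.95
eef_pos: [493.8, -323.8, 3.2]
ee_rot: [0.001, 0.106, 0.994, -0.001]
force: [-0.4, 1.4, 7.1]
grip_width: 0.164
grip_force: 98.0
time_s: 15.45
eef_pos: [493.2, -323.3, 122.2]
ee_rot: [0.001, 0.106, 0.994, -0.001]
force: [0.1, 0.6, -1.5]
grip_width: 0.165
grip_force: 98.4
[[0.3408, 2.7979, 0.0075], np.float64(0.4577)] [-0.9773665   0.21154727 -0.00157248]
```

```bash
python3 -m pendant '[[[0.03,0.23,0,0,0],[0.06,0.46,0,0,0],[0.09,0.69,0,0,0],[0.11,0.92,0,0,0],[0.11,0.95,0,0,0]]]'
python3 -m pendant '[[[0.03,0.23,0,0,0],[0.06,0.46,0,0,0],[0.09,0.69,0,0,0],[0.11,0.92,0,0,0],[0.11,0.95,0,0,0]]]'
python3 -m pendant '[[[0.03,0.23,0,0.046,0],[0.06,0.46,0,0.09,0],[0.09,0.69,0,0.138,0],[0.11,0.9,0,0.184,0],[0.11,0.9,0,0.23,0],[0.11,0.9,0,0.276,0],[0.11,0.9,0,0.32,0],[0.11,0.9,0,0.367,0],[0.11,0.9,0,0.413,0],[0.11,0.9,0,0.457,0],[0.11,0.9,0,0.457,0]]]'
python3 -c "
from h import *
print(go((548,235,14),-4.6),st()[2][:,0])"
```

```text
time_s: 15.95
eef_pos: [511.0, -128.3, 120.0]
ee_rot: [-0.002, 0.104, 0.995, 0.001]
force: [-0.1, -0.5, -0.6]
grip_width: 0.162
grip_force: 98.5
time_s: 16.45
eef_pos: [529.8, 61.3, 120.1]
ee_rot: [-0.001, 0.104, 0.995, 0.0]
force: [-0.4, -0.2, -0.2]
grip_width: 0.159
grip_force: 98.6
time_s: 17.55
eef_pos: [546.9, 237.2, 120.1]
ee_rot: [-0.0, 0.735, 0.678, -0.001]
force: [-0.6, -1.1, 0.0]
grip_width: 0.163
grip_force: 98.7
[[-0.0099, 0.0073, 0.5307], np.float64(0.0001)] [ 7.98707122e-02  9.96804944e-01 -7.56356362e-04]
```

```bash
python3 -m pendant '[[[-0.01,-0.03,0.2,0,0],[-0.01,-0.03,0.4,0,0],[-0.01,-0.03,0.53,0,0],[-0.01,-0.03,0.53,0,0],[-0.01,-0.03,0.53,0,0.35],[-0.01,-0.03,0.53,0,0.35],[-0.01,-0.03,0.4,0,0.35],[-0.01,-0.03,0.2,0,0.35],[-0.01,-0.03,0,0,0.35],[-0.01,-0.03,0,0,0.35]]]'
python3 - <<'E'
from h import *
im,d,c=cap('top'); np.savez('t2.npz',im=im,d=d,**{k:np.array(v) for k,v in c.items()})
for ce,a,m in blobs(im,(9,100,50),(28,255,255),6,(140,80,560,330)): print(ce.round(1),a,dep(c,[ce],d)[0].round(1))
print(go((452,-228,100),-12),st()[2][:,0])
E
```

```text
time_s: 18.55
eef_pos: [543.8, 237.3, 128.7]
ee_rot: [0.003, 0.734, 0.679, 0.006]
force: [0.4, -0.1, 0.2]
grip_width: 0.348
grip_force: 0.0
[475.6 192.9] 27 [ 570.6 -428.3   63.1]
[232.3 198.2] 77 [540.2 234.6  12.5]
[353.2 202.2] 12 [ 538.7 -105.2    5.1]
[188.7 214.2] 11 [493.4 299.3 176.2]
[395.7 235.9] 111 [ 446.5 -229.8   -4.7]
[339.3 232.5] 72 [452.3 -67.7   9. ]
[[-2.3529, -0.2734, 0.1205], np.float64(0.0422)] [0.07691479 0.99703504 0.00229073]
```

```bash
python3 -c "
from h import *
print(go((451.5,-69,100)))"
python3 -m pendant '[[[-0.23,-0.06,0,0,0.7],[-0.46,-0.1,0,0,0.7],[-0.7,-0.15,0,0,0.7],[-0.95,-0.2,0,0,0.7],[-0.97,-0.2,0,0,0.7]]]'
python3 -c "
from h import *
print(go((451.5,-69,1),-4.6))"
```

```text
[[-1.5605, -0.337, 0.1218]]
time_s: 19.1
eef_pos: [484.6, 42.5, 121.3]
ee_rot: [0.0, 0.735, 0.678, -0.0]
force: [0.3, 0.9, 0.9]
grip_width: 0.699
grip_force: 0.0
[[-0.5686, -0.1191, 0.6022], np.float64(-0.0005)]
```

```bash
python3 -m pendant '[[[-0.2,-0.04,0,0,0.7],[-0.4,-0.08,0.1,0,0.7],[-0.568,-0.119,0.2,0,0.7],[-0.568,-0.119,0.4,0,0.7],[-0.568,-0.119,0.55,0,0.7],[-0.568,-0.119,0.6,0,0.7],[-0.568,-0.119,0.6,0,0],[-0.568,-0.119,0.6,0,0],[-0.568,-0.119,0.6,0,0],[-0.568,-0.119,0.6,0,0],[-0.568,-0.119,0.6,0,0]]]' 80
python3 -m pendant '[[[0,0,-0.2,0,0],[0,0,-0.4,0,0],[0,0,-0.6,0,0],[0,0,-0.6,0,0]]]'
python3 -c "
from h import *
print(go((480,205,120),-4.6),st()[2][:,0])"
```

```text
time_s: 20.2
eef_pos: [454.2, -65.2, 3.1]
ee_rot: [0.001, 0.734, 0.679, 0.001]
force: [-1.9, 0.7, 7.2]
grip_width: 0.257
grip_force: 78.2
time_s: 20.6
eef_pos: [455.9, -65.9, 127.1]
ee_rot: [0.005, 0.734, 0.679, 0.002]
force: [1.1, -1.1, -0.8]
grip_width: 0.256
grip_force: 78.5
[[1.36, 0.0151, 0.0308], np.float64(0.001)] [ 0.07718323  0.99701024 -0.00365155]
```

```bash
python3 -m pendant '[[[0.2,0.06,0,0,0],[0.4,0.12,0,0,0],[0.6,0.18,0,0,0],[0.8,0.24,0,0,0],[1,0.3,0,0,0],[1,0.3,0,0,0]]]'
python3 -c "
from h import *
print(go((545,192,14),-4.6),st()[2][:,0])"
```

```text
time_s: 21.2
eef_pos: [529.4, 133.5, 121.6]
ee_rot: [0.0, 0.733, 0.681, 0.001]
force: [-0.1, -1.1, -0.8]
grip_width: 0.247
grip_force: 78.6
[[0.2968, 0.0557, 0.5383], np.float64(0.0022)] [7.32165072e-02 9.97315621e-01 9.46524651e-04]
```

```bash
python3 -m pendant '[[[0.2,0.05,0,0,0],[0.297,0.055,0.1,0,0],[0.297,0.055,0.3,0,0],[0.297,0.055,0.5,0,0],[0.297,0.055,0.53,0,0],[0.297,0.055,0.53,0,0],[0.297,0.055,0.53,0,0.42],[0.297,0.055,0.53,0,0.42],[0.297,0.055,0.4,0,0.42],[0.297,0.055,0.2,0,0.42],[0.297,0.055,0,0,0.42],[0.297,0.055,0,0,0.42]]]'
python3 - <<'E'
from h import *
im,d,c=cap('wrist'); np.savez('w11.npz',im=im,d=d,**{k:np.array(v) for k,v in c.items()}); cv2.imwrite('pics/w11.png',im)
im,d,c=cap('top')
for ce,a,m in blobs(im,(9,100,50),(28,255,255),6,(140,80,560,330)): print(ce.round(1),a,dep(c,[ce],d)[0].round(1))
print(go((541,-104,100)))
E
```

```text
time_s: 22.4
eef_pos: [547.1, 188.4, 128.3]
ee_rot: [0.004, 0.734, 0.679, 0.005]
force: [0.4, -0.1, -0.7]
grip_width: 0.419
grip_force: 0.0
[475.6 192.9] 27 [ 570.6 -428.2   63.3]
[167.2 197.3] 10 [537.7 419.9   9.5]
[253.1 198.8] 28 [540.  176.3  13. ]
[350.7 197.5] 6 [551.6 -97.4   7.7]
[162.1 203.2] 16 [520.6 431.   16.1]
[353.  202.5] 12 [ 537.8 -104.7    4. ]
[395.6 235.8] 111 [ 446.7 -229.1   -2.3]
[[-1.457, 0.0947, 0.1144]]
```

```bash
python3 -c "
from h import *
im,d,c=ld('w1.npz'); print(onz(c,[(232,78)],8).round(1))"
python3 -m pendant '[[[-0.24,0.015,0,0,0.6],[-0.48,0.03,0,0,0.6],[-0.73,0.045,0,0,0.6],[-0.97,0.06,0,0,0.6],[-1,0.06,0,0,0.6]]]'
python3 -c "
from h import *
print(go((543,-103.5,1),-4.6))"
```

```text
[[ 543.7 -101.7    8. ]]
time_s: 23.0
eef_pos: [540.1, -16.8, 120.6]
ee_rot: [-0.0, 0.736, 0.677, -0.001]
force: [0.6, 0.8, -0.6]
grip_width: 0.599
grip_force: 0.0
[[-0.4306, 0.0508, 0.5981], np.float64(-0.0008)]
```

```bash
python3 -m pendant '[[[-0.22,0.03,0,0,0.6],[-0.43,0.05,0.1,0,0.6],[-0.43,0.05,0.3,0,0.6],[-0.43,0.05,0.5,0,0.6],[-0.43,0.05,0.597,0,0.6],[-0.43,0.05,0.597,0,0.6],[-0.43,0.05,0.597,0,0],[-0.43,0.05,0.597,0,0],[-0.43,0.05,0.597,0,0],[-0.43,0.05,0.597,0,0],[-0.43,0.05,0.597,0,0]]]' 80
python3 -m pendant '[[[0,0,-0.2,0,0],[0,0,-0.4,0,0],[0,0,-0.6,0,0],[0,0,-0.6,0,0]]]'
python3 -c "
from h import *
print(go((505,245,120),-4.6))"
```

```text
time_s: 24.1
eef_pos: [544.2, -98.8, 2.8]
ee_rot: [0.0, 0.734, 0.679, 0.0]
force: [-1.9, 1.3, 6.3]
grip_width: 0.2
grip_force: 78.2
time_s: 24.5
eef_pos: [546.2, -99.7, 127.4]
ee_rot: [0.005, 0.734, 0.679, 0.002]
force: [0.3, -1.7, 0.0]
grip_width: 0.198
grip_force: 78.3
[[1.7023, -0.3396, 0.0284], np.float64(0.0008)]
```

```bash
python3 -m pendant '[[[0.23,-0.05,0,0,0],[0.46,-0.1,0,0,0],[0.69,-0.15,0,0,0],[0.92,-0.2,0,0,0],[1,-0.22,0,0,0],[1,-0.22,0,0,0]]]'
python3 -c "
from h import *
print(go((508,192,14),-4.6))"
```

```text
time_s: 25.1
eef_pos: [514.8, 106.0, 121.4]
ee_rot: [-0.0, 0.733, 0.68, -0.0]
force: [0.3, 0.2, -0.8]
grip_width: 0.196
grip_force: 78.3
[[0.4261, -0.0653, 0.5371], np.float64(0.0018)]
```

```bash
python3 -m pendant '[[[0.2,-0.03,0,0,0],[0.426,-0.06,0.1,0,0],[0.426,-0.06,0.3,0,0],[0.426,-0.06,0.5,0,0],[0.426,-0.06,0.53,0,0],[0.426,-0.06,0.53,0,0],[0.426,-0.06,0.53,0,0.3],[0.426,-0.06,0.53,0,0.3],[0.426,-0.06,0.4,0,0.3],[0.426,-0.06,0.2,0,0.3],[0.426,-0.06,0,0,0.3],[0.426,-0.06,0,0,0.3]]]'
python3 -m pendant '[[[-0.24,-0.04,0,0,1],[-0.48,-0.08,0,0,1],[-0.73,-0.12,0,0,1],[-0.97,-0.18,0,0,1],[-1,-0.18,0,0,1]]]'
python3 -c "
from h import *
print(go((460,-250,170),-12))"
```

```text
time_s: 26.3
eef_pos: [513.2, 190.1, 128.5]
ee_rot: [0.003, 0.734, 0.679, 0.005]
force: [0.5, -0.7, -0.6]
grip_width: 0.301
grip_force: 0.0
time_s: 26.8
eef_pos: [457.8, -10.6, 122.6]
ee_rot: [0.001, 0.736, 0.677, 0.0]
force: [0.0, 0.2, 0.7]
grip_width: 0.997
grip_force: 0.0
[[-1.1921, 0.11, -0.2356], np.float64(0.0403)]
```

```bash
python3 -m pendant '[[[-0.24,0.02,0,0.02,1],[-0.48,0.05,0,0.04,1],[-0.73,0.07,0,0.04,1],[-1,0.1,0,0.04,1],[-1,0.1,0,0.04,1]]]'
python3 -m pendant '[[[-0.24,0,0,0,1],[-0.4,0,0,0,1],[-0.4,0,0,0,1],[-0.4,0,0,0,1]]]'
python3 - <<'E'
from h import *
s,p,Rm=st();print(p.round(1),Rm[:,1].round(3))
im,d,c=cap('wrist'); np.savez('w12.npz',im=im,d=d,**{k:np.array(v) for k,v in c.items()}); cv2.imwrite('pics/w12.png',im)
for ce,a,m in blobs(im,(9,110,40),(28,255,255),100):
    cn,_=cv2.findContours(m.astype(np.uint8),cv2.RETR_EXTERNAL,cv2.CHAIN_APPROX_NONE); k=max(cn,key=len)[:,0,:].astype(np.float32)
    e=cv2.fitEllipse(onz(c,k,10)[:,:2].astype(np.float32)); print(ce.round(1),a,e)
im,d,c=cap('top')
for ce,a,m in blobs(im,(9,100,50),(28,255,255),6,(140,80,560,330)): print(ce.round(1),a,dep(c,[ce],d)[0].round(1))
E
```

```text
time_s: 27.3
eef_pos: [463.6, -212.3, 122.5]
ee_rot: [0.002, 0.777, 0.63, 0.0]
force: [-0.3, 0.1, 0.1]
grip_width: 1.0
grip_force: 0.0
time_s: 27.7
eef_pos: [447.2, -285.6, 122.1]
ee_rot: [0.0, 0.775, 0.631, 0.0]
force: [0.5, 1.4, 0.5]
grip_width: 1.002
grip_force: 0.0
[ 447.2 -285.6  122.1] [ 0.979 -0.203  0.   ]
[305.3 131.3] 1246 ((447.23785400390625, -227.88426208496094), (51.785491943359375, 60.084327697753906), 7.102224349975586)
[475.6 192.9] 27 [ 570.7 -428.4   62.9]
[250.5 197.4] 76 [543.7 183.6  13.5]
[167.3 197.1] 12 [538.2 418.6  12. ]
[190.2 204.9] 85 [515.2 295.6 179.8]
[232.3 198.2] 77 [540.2 234.9  11.4]
[162.1 203.7] 18 [519.1 432.2  13.6]
[250.7 210.2] 19 [508.1 182.3   9.7]
[395.8 235.7] 109 [ 447.  -229.    -0.6]
```

View pics/w12.png

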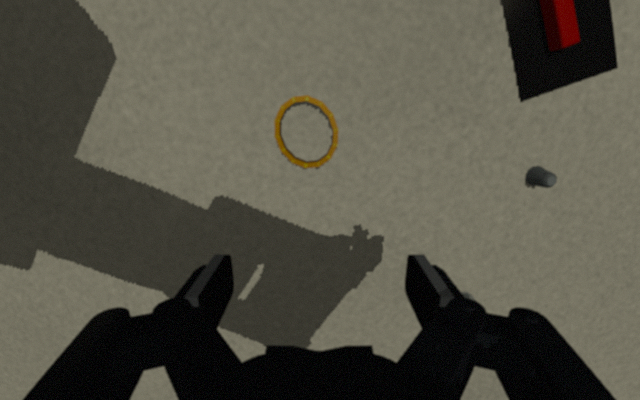

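```bash
python3 -c "
from h import *
print(go((471.5,-225,1.5),7))"
```

```text
[[0.3171, 0.0576, 0.603], np.float64(-0.1033)]
```

```bash
python3 -m pendant '[[[0.2,0.04,0,-0.045,0.32],[0.317,0.058,0,-0.09,0.32],[0.317,0.058,0.1,-0.103,0.32],[0.317,0.058,0.2,-0.103,0.32],[0.317,0.058,0.2,-0.103,0.32]]]'
python3 -c "
from h import *
print(st()[1],go((471.5,-225,1.5),7))"
```

```text
time_s: 28.3
eef_pos: [470.5, -224.2, 80.2]
ee_rot: [-0.002, 0.663, 0.749, -0.0]
force: [0.5, -0.4, 0.3]
grip_width: 0.319
grip_force: 0.0
[ 470.51561926 -224.20569794   80.15543151] [[-0.0058, 0.0055, 0.3932], np.float64(-0.0001)]
```

```bash
python3 -m pendant '[[[0,0.004,0.15,0,0.32],[0,0.004,0.28,0,0.32],[0,0.004,0.35,0,0.32],[0,0.004,0.39,0,0.32],[0,0.004,0.39,0,0.32],[0,0.004,0.39,0,0],[0,0.004,0.39,0,0],[0,0.004,0.39,0,0],[0,0.004,0.39,0,0]]]' 100
python3 -m pendant '[[[0,0,-0.2,0,0],[0,0,-0.4,0,0],[0,0,-0.6,0,0],[0,0,-0.6,0,0]]]'
python3 - <<'E'
from h import *
im,d,c=cap('wrist'); cv2.imwrite('pics/w13.png',im)
for ce,a,m in blobs(im,(9,110,40),(28,255,255),100): print(ce,a,dep(c,[np.argwhere(m)[0][::-1]],d).round(1))
print(go((480,-20,160),-4.6))
E
```

```text
time_s: 29.2
eef_pos: [472.7, -226.6, 5.1]
ee_rot: [0.001, 0.663, 0.748, 0.0]
force: [0.6, 0.9, 5.7]
grip_width: 0.019
grip_force: 72.6
time_s: 29.6
eef_pos: [473.9, -227.7, 129.2]
ee_rot: [0.005, 0.663, 0.748, 0.0]
force: [0.9, -0.8, -0.3]
grip_width: 0.016
grip_force: 72.0
[265.44834544 235.2094431 ] 2478 [[ 442.7 -199.8  125.3]]
[[1.0223, 0.16, -0.1719], np.float64(0.0638)]
```

```bash
python3 -m pendant '[[[0.23,0.03,0,0.02,0],[0.46,0.06,0,0.04,0],[0.69,0.1,0,0.06,0],[0.92,0.14,0,0.06,0],[1,0.16,0,0.064,0],[1,0.16,0,0.064,0]]]'
python3 -c "
from h import *
print(go((492,215,120),-4.6))"
```

```text
time_s: 30.25
eef_pos: [479.1, -21.7, 122.8]
ee_rot: [-0.001, 0.734, 0.679, -0.001]
force: [0.5, -0.7, -1.2]
grip_width: 0.017
grip_force: 72.0
[[1.1852, -0.028, 0.0149], np.float64(0.0007)]
```

```bash
python3 -m pendant '[[[0.23,0,0,0,0],[0.46,0,0,0,0],[0.69,0,0,0,0],[0.92,-0.02,0,0,0],[1,-0.02,0,0,0],[1,-0.02,0,0,0]]]'
python3 - <<'E'
from h import *
print(go((492,213,14),-4.6))
im,d,c=cap('wrist'); np.savez('w13.npz',im=im,d=d,**{k:np.array(v) for k,v in c.items()})
for ce,a,m in blobs(im,(9,110,40),(28,255,255),60): print(ce,a,dep(c,[np.argwhere(m)[0][::-1]],d).round(1))
E
```

```text
time_s: 30.85
eef_pos: [491.8, 176.6, 122.9]
ee_rot: [-0.0, 0.734, 0.679, -0.001]
force: [0.4, -0.1, -0.9]
grip_width: 0.021
grip_force: 72.0
[[0.1815, -0.0125, 0.5444], np.float64(0.0005)]
[371.91395593 126.65687303] 953 [[533.6 251.6   5.2]]
[377.64847716 184.52538071] 788 [[542.4 197.9   8.5]]
[339.41438356 184.98287671] 292 [[509.1 197.6   7.3]]
[266.80135186 235.91813744] 2663 [[467.1 209.7 118.7]]
```

```bash
python3 -m pendant '[[[0.18,-0.012,0.1,0,0],[0.18,-0.012,0.3,0,0],[0.18,-0.012,0.5,0,0],[0.18,-0.012,0.54,0,0],[0.18,-0.012,0.54,0,0],[0.18,-0.012,0.54,0,0.12],[0.18,-0.012,0.54,0,0.12],[0.18,-0.012,0.4,0,0.12],[0.18,-0.012,0.2,0,0.12],[0,-0.012,0,0,0.12],[-0.2,-0.012,-0.1,0,0],[-0.4,-0.012,-0.2,0,0]]]'
python3 - <<'E'
from h import *
im,d,c=cap('wrist'); np.savez('w14.npz',im=im,d=d,**{k:np.array(v) for k,v in c.items()}); cv2.imwrite('pics/w14.png',im)
for ce,a,m in blobs(im,(9,110,40),(28,255,255),60): print(ce,a,dep(c,[np.argwhere(m)[0][::-1]],d).round(1))
print(st()[1])
E
```

```text
time_s: 32.1
eef_pos: [483.3, 94.9, 166.9]
ee_rot: [0.002, 0.735, 0.678, 0.001]
force: [0.6, 0.0, 0.7]
grip_width: -0.003
grip_force: 0.0
[368.85829493  31.99193548] 868 [[535.2 253.4   5.1]]
[293.77035831  60.39087948] 1228 [[466.9 246.1   5.6]]
[374.58095238  89.65306122] 735 [[544.1 198.4   4.9]]
[338.91287879  90.66666667] 264 [[509.1 197.6  12.2]]
[484.49625414  90.41705638 169.55994539]
```

View pics/w14.png

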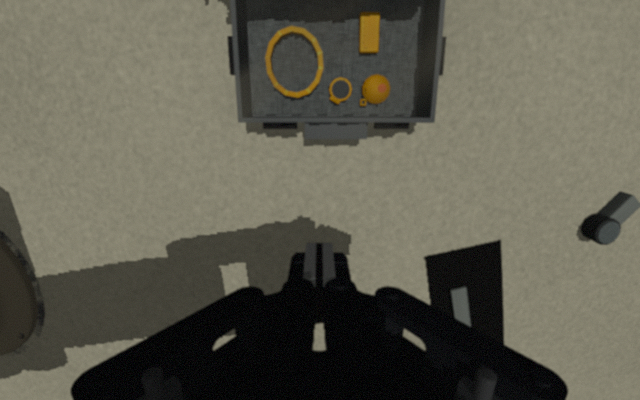

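```bash
python3 -c "
from h import *
print(go((514,278,270),-4.6))"
python3 -m pendant '[[[0,0.05,-0.2,0,0],[0.1,0.05,-0.4,0,0],[0.3,0.06,-0.5,0,0],[0.53,0.07,-0.5,0,0],[0.76,0.07,-0.5,0,0],[0.94,0.07,-0.5,0,0],[0.94,0.07,-0.5,0,0]]]'
python3 -c "
from h import *
print(st()[1],go((522,375,150),-4.6))"
```

```text
[[0.946, 0.0731, -0.5033], np.float64(-0.0009)]
time_s: 32.85
eef_pos: [511.7, 286.0, 264.8]
ee_rot: [0.0, 0.734, 0.679, 0.001]
force: [0.0, -0.1, 0.0]
grip_width: -0.001
grip_force: 0.0
[511.71967564 286.00140443 264.80179697] [[0.4468, 0.0163, 0.5747], np.float64(0.0011)]
```

```bash
python3 -m pendant '[[[0.2,0.01,0,0,0],[0.45,0.015,0,0,0],[0.45,0.015,0,0,0],[0.45,0.015,0.2,0,0],[0.45,0.015,0.4,0,0],[0.45,0.015,0.55,0,0],[0.45,0.015,0.575,0,0],[0.45,0.015,0.575,0,0],[0.45,0.015,0.575,0,0]]]'
python3 -c "
from h import *
s,p,Rm=st();print(p,Rm.T@(p-np.array([514,278,45])))"
```

```text
time_s: 33.75
eef_pos: [523.6, 372.0, 151.5]
ee_rot: [0.001, 0.735, 0.678, 0.002]
force: [0.0, 0.2, 0.2]
grip_width: -0.003
grip_force: 0.0
[523.60676988 372.01149947 151.54773965] [  94.67936685    2.29783026 -106.36451642]
```

```bash
python3 -m pendant '[[[-0.2,-0.01,0,0,0],[-0.3,-0.01,0,0,0],[-0.37,-0.01,0,0,0],[-0.425,-0.01,0,0,0],[-0.48,-0.01,0.007,0,0],[-0.53,-0.01,0.015,0,0],[-0.58,-0.01,0.03,0,0],[-0.63,-0.01,0.045,0,0],[-0.675,-0.01,0.07,0,0],[-0.72,-0.01,0.1,0,0],[-0.76,-0.01,0.13,0,0],[-0.8,-0.01,0.165,0,0]]]'
python3 - <<'E'
from h import *
s,p,Rm=st();print(p,Rm.T@(p-np.array([514,278,45])))
im,d,c=cap('wrist'); cv2.imwrite('a.png',im); a=cv2.resize(im,(400,250))
s,_,_=cap('scene'); s=cv2.resize(s[100:260,230:486],(400,250)); cv2.imwrite('pics/w15.png',np.hstack([a,s]))
E
```

```text
time_s: 34.95
eef_pos: [507.5, 212.1, 115.2]
ee_rot: [-0.0, 0.735, 0.678, -0.0]
force: [0.9, 2.1, 1.1]
grip_width: -0.0
grip_force: 0.6
[507.47714225 212.08108725 115.19833625] [-66.22394158  -1.18827543 -70.20423568]
```

View pics/w15.png

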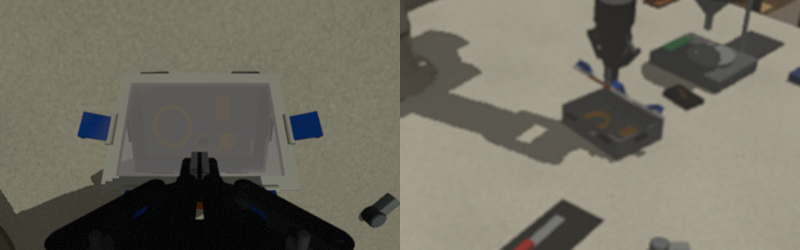

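```bash
python3 -m pendant '[[[-0.03,0.005,0.035,0,0],[-0.06,0.005,0.075,0,0],[-0.085,0.005,0.12,0,0],[-0.107,0.005,0.165,0,0],[-0.122,0.005,0.215,0,0],[-0.135,0.005,0.265,0,0],[-0.14,0.005,0.3,0,0],[-0.14,0.005,0.32,0,0],[-0.14,0.005,0.33,0,0],[-0.14,0.005,0.33,0,0],[-0.14,0.005,0.33,0,0]]]'
```

```text
time_s: 36.15
eef_pos: [506.2, 184.5, 50.9]
ee_rot: [0.0, 0.735, 0.678, -0.0]
force: [-5.4, -4.3, 12.1]
grip_width: 0.001
grip_force: 6.1
```

```bash
python3 -m pendant '[[[0,0,-0.12,0,0],[-0.05,-0.05,-0.23,0,0],[-0.223,-0.247,-0.23,0,0],[-0.223,-0.247,-0.23,0,0],[-0.223,-0.247,-0.15,0,0],[-0.223,-0.247,-0.1,0,0],[-0.223,-0.247,-0.06,0,0],[-0.223,-0.247,-0.03,0,0],[-0.223,-0.247,-0.02,0,0],[-0.223,-0.247,-0.015,0,0],[-0.223,-0.247,-0.015,0,0]]]'
python3 -m pendant '[[[0,0,-0.1,0,0],[0,0,-0.22,0,0],[0,0.1,-0.22,0,0],[0,0.3,-0.22,0,0],[0,0.5,-0.22,0,0],[0,0.5,-0.22,0,0],[0,0.5,-0.12,0,0],[0,0.5,-0.06,0,0],[0,0.5,-0.02,0,0],[0,0.5,0,0,0],[0,0.5,0,0,0],[0,0.5,0,0,0]]]'
python3 -c "
from h import *
o=np.array([509.5,217.6,0]);s,p,Rm=st();print(go(p*[0,0,1]+o+[.081*-5-.997*103,-5*.997+.081*103,0]),go(p*[0,0,1]+o+[.081*-5+.997*103,-5*.997-.081*103,0]))"
```

```text
time_s: 37.25
eef_pos: [454.3, 143.8, 54.2]
ee_rot: [0.001, 0.735, 0.678, -0.0]
force: [-4.7, -6.2, 20.6]
grip_width: -0.0
grip_force: 10.3
time_s: 38.45
eef_pos: [553.2, 135.7, 54.4]
ee_rot: [0.001, 0.735, 0.678, -0.0]
force: [-6.2, -4.7, 16.4]
grip_width: 0.001
grip_force: 8.1
[[0.3662, -0.7659, -0.0009]] [[0.3654, 0.2644, -0.0004]]
```

```bash
python3 -m pendant '[[[0,0,-0.12,0,0],[0,0.05,-0.22,0,0],[0.15,0.26,-0.22,0,0],[0.365,0.264,-0.22,0,0],[0.365,0.264,-0.22,0,0],[0.365,0.264,-0.12,0,0],[0.365,0.264,-0.06,0,0],[0.365,0.264,-0.02,0,0],[0.365,0.264,0,0,0],[0.365,0.264,0,0,0],[0.365,0.264,0,0,0]]]'
python3 -m pendant '[[[0,0,-0.12,0,0],[0,0,-0.22,0,0],[0,-0.24,-0.22,0,0],[0,-0.48,-0.22,0,0],[0,-0.72,-0.22,0,0],[0,-1,-0.22,0,0],[0,-1,-0.22,0,0]]]'
python3 -m pendant '[[[0,-0.03,0,0,0],[0,-0.03,0.1,0,0],[0,-0.03,0.16,0,0],[0,-0.03,0.2,0,0],[0,-0.03,0.22,0,0],[0,-0.03,0.22,0,0],[0,-0.03,0.22,0,0]]]'
python3 -m pendant '[[[0,0,-0.2,0,0],[0,0.1,-0.4,0,0],[-0.2,0.3,-0.6,0,0],[-0.4,0.4,-0.8,0,0],[-0.5,0.4,-0.9,0,0],[-0.5,0.4,-0.9,0,0]]]'
python3 - <<'E'
from h import *
im,d,c=cap('wrist'); cv2.imwrite('pics/w16.png',im)
for nm,lo,hi in(('blue',(105,110,40),(125,255,255)),('orange',(5,130,60),(16,255,255)),('red',(0,150,50),(5,255,255))):
  for ce,a,m in blobs(im,lo,hi,80): 
    pts=np.argwhere(m)[:,::-1]; q=dep(c,pts,d); print(nm,ce.round(),a,'z pct',np.percentile(q[:,2],[5,50,95]).round(1),q.mean(0).round(1))
im,d,c=cap('top')
for ce,a,m in blobs(im,(0,150,60),(8,255,255),30,(140,80,560,330)): print(ce,a,dep(c,[ce],d).round(1))
E
```

```text
time_s: 39.55
eef_pos: [612.8, 204.3, 54.7]
ee_rot: [0.001, 0.735, 0.678, 0.001]
force: [0.3, -0.4, 11.3]
grip_width: 0.002
grip_force: 5.3
time_s: 40.25
eef_pos: [406.5, 220.6, 96.0]
ee_rot: [-0.002, 0.735, 0.678, -0.003]
force: [0.5, 0.9, 0.3]
grip_width: -0.003
grip_force: 0.0
time_s: 40.95
eef_pos: [406.6, 221.1, 54.2]
ee_rot: [-0.0, 0.735, 0.678, -0.001]
force: [-11.8, -0.7, 24.8]
grip_width: -0.004
grip_force: 12.6
time_s: 41.55
eef_pos: [481.0, 111.7, 236.7]
ee_rot: [0.003, 0.737, 0.676, 0.002]
force: [0.5, 0.0, -0.0]
grip_width: 0.001
grip_force: 0.0
blue [239.  81.] 487 z pct [53.9 55.1 56.4] [409.9 221.4  57.1]
blue [431.  81.] 502 z pct [53.7 55.  56.2] [604.8 205.3  56.2]
blue [289. 148.] 476 z pct [53.8 54.9 56.3] [452.5 149.6  58.2]
blue [381. 148.] 478 z pct [53.6 54.9 56.1] [550.9 141.5  55.9]
orange [335. 142.] 598 z pct [ 0.5 50.9 52.2] [502.1 150.8  47.4]
[374.73825503 159.48993289] 149 [[ 660.  -161.7   15.7]]
```

View pics/w16.png

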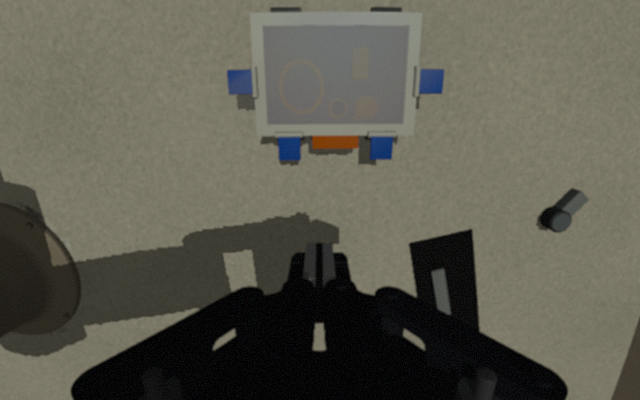

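```bash
python3 -c "
from rig import ctrl
print(ctrl.finish_job())"
```

```text
the job is handed in; nothing more can be done
None
```

I handed the job in at about 42 s of robot time, but I haven't seen the verdict: the lid was pried open, the four gold pieces present (ingot, locket, signet, bangle) went into the case, the lid shut with all four tabs reading flat at about 55 mm, and the blade is back on the mat.

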